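Flip the order marker to green

TASK

One of the two order stations has the finished order, the small gift box, in its tray. With a fingertip, without gripping anything or slamming it, flip that station's hinged marker paddle right over its pivot towards the tray so that it lies fully down with its green face up, then back away. Leave the other station's marker as it is, and do not shift the gift box, spool, bottle or mug.

Things in the scene. Friction and masses are not known exactly. Their poses are not given: they have to be found in the camera images.
- station_done: order station whose tray holds the gift box: fixed plywood board 360 x 130 x 12 mm with a flip marker on the robot's side and a red tray (130 x 114 mm, rim 34 mm above the table, centre at x = 177 mm) at its far end. Origin: on the table straight below the marker's pivot; x runs along the board from marker to tray, z up. The board spans x = -110 to +250 mm.
- station_open: order station whose tray is empty, otherwise the same: fixed plywood board 360 x 130 x 12 mm with a flip marker on the robot's side and a red tray (130 x 114 mm, rim 34 mm above the table, centre at x = 177 mm) at its far end. Origin: on the table straight below the marker's pivot; x runs along the board from marker to tray, z up. The board spans x = -110 to +250 mm.
- station_done_pivot (a point): middle of the marker's pivot rod, station with the gift box, 80 mm above the table; the rod lies along y (axes as the station's), between two uprights (outer faces 108 mm apart, 22 mm in x, tops 92 mm above the table). Four rest posts, 10 mm thick, stand at x = +-30, y = +-22 mm under the paddle; below the rest of it is only the board.
- station_open_pivot (a point): middle of the marker's pivot rod, station with the empty tray, 80 mm above the table; the rod lies along y (axes as the station's), between two uprights (outer faces 108 mm apart, 22 mm in x, tops 92 mm above the table). Four rest posts, 10 mm thick, stand at x = +-30, y = +-22 mm under the paddle; below the rest of it is only the board.
- paddle_done (a joint): hinge angle of the marker paddle, station with the gift box, rad: 0 = level on the robot's side, red face up; pi/2 = upright; pi = level on the tray side, green up, at its stop. White-flowered stiff plate 80 mm wide, 6 thick, 2 to 90 mm out from the pivot, which is mid-thickness; about 60 g. Friction keeps it where it is left; 0.5 to 1.5 N at the free edge moves it.
- paddle_open (a joint): hinge angle of the marker paddle, station with the empty tray, rad: 0 = level on the robot's side, red face up; pi/2 = upright; pi = level on the tray side, green up, at its stop. White-flowered stiff plate 80 mm wide, 6 thick, 2 to 90 mm out from the pivot, which is mid-thickness; about 60 g. Friction keeps it where it is left; 0.5 to 1.5 N at the free edge moves it.
- paddle_done_edge (a point): middle of the paddle's free edge, station with the gift box, half-way through its thickness, 90 mm from the pivot line; moves with the paddle. x points towards the pivot, z out of the red face.
- paddle_open_edge (a point): middle of the paddle's free edge, station with the empty tray, half-way through its thickness, 90 mm from the pivot line; moves with the paddle. x points towards the pivot, z out of the red face.
- gift_box_center (a point): centre of the loose gift box, 64 x 64 mm and 56 mm high, white with an orange lid and yellow bands, standing in a tray, its top 73 mm above the table
- spool: loose blue thread spool standing upright, 46 mm across, 50 mm high; origin under its foot
- bottle: loose white bottle with a blue cap, 60 mm across, 150 mm high; origin under its foot
- mug: loose blue mug, 76 mm across the rim plus a handle at its +y, 85 mm high; origin under its foot

How it is judged (in metres and radians):
At the end, for the whole second after the job is handed in: The paddle of the station with the gift box lies at rest, green face up, within 0.1 rad of its stop (joint above 3.04); the other paddle's free edge is within 20 mm of where it started; gift box, spool, bottle and mug are each within 25 mm of where they started (value of joint paddle_done above 3.04 rad and velocity of joint paddle_done between -0.05 and 0.05 rad/s and distance of paddle_open_edge from where it was at the start of the episode below 0.02 m and not (distance of gift_box_center from where it was at the start of the episode above 0.025 m) and not (distance of spool from where it was at the start of the episode above 0.025 m) and not (distance of bottle from where it was at the start of the episode above 0.025 m) and not (distance of mug from where it was at the start of the episode above 0.025 m)); the robot touches nothing.
It fails at once if the other station's marker is moved (free edge more than 20 mm) (distance of paddle_open_edge from where it was at the start of the episode above 0.02 m).
It fails at once if the gift box, spool, bottle or mug is shifted or lifted (more than 25 mm) (distance of any of gift_box_center, spool, bottle, mug from where it was at the start of the episode above 0.025 m).
It fails at once if the paddle is flung or slammed (faster than 6 rad/s) (velocity of joint paddle_done above 6 rad/s or velocity of joint paddle_done below -6 rad/s).
It fails at once if the marker is gripped or forced (more than 35 N from the fingers) (contact force between the fingers and station_done above 35 N).
It also fails if it takes over 45 s, if anything falls off the work surface, if the arm or the gripper's body presses on something with over 40 N, if the wrist force passes 120 N, or if a joint passes its speed limit or range.

ROBOT

A 6-joint arm with a two-finger parallel gripper is mounted at the origin on the work surface. World frame = base frame: x ahead of the robot, y to its left, z up, the work surface at z = 0. Lengths are in m, angles in degrees, forces in N, time in s.
With the tool pointing down it reaches from about 0.325 to 0.925 m from the base axis. Payload 3.1 kg.
Tool frame: the origin (TCP) lies between the finger pads; the fingertips stand 11 mm ahead of it and the grasp point (between the pads) lies 8 mm behind it; z points along the fingers, y is the line along which they close (so a half turn about z gives the same grasp; the last joint's range is limited). The gripper opens to 85 mm and grips with 20 to 120 N. Pads are 22 mm wide; open, the fingers measure 114 mm over their backs; the gripper's body (76 mm by 85 mm) begins 54 mm behind the grasp point. The pads swing forward as they close: fully open they stand 13 mm farther back than shut.
Start: joints at [65.879, 12.427, 92.441, -0, 75.132, -6.429], TCP at [0.19, 0.595, 0.219] pointing down, gripper open.
Joint ranges: [-157.48, 157.48], [-44.54, 120.13], [17.64, 146.25], [-64.5, 244.5], [7.68, 150.69], [-147.95, 147.95]. Speed limits (degrees/s): [159.86, 159.86, 180, 180, 180, 180].

INTERFACE

Orientations are given as [roll, pitch, yaw] about the fixed x, y, z axes, in that order (R = Rz(yaw) Ry(pitch) Rx(roll)).
In Python, from station import sensors, cams, close_job gives the robot as it stands.
- The arm moves only by the tool move_arm, never from a script. Its argument "rows" is a list of rows, each a list of 5 numbers: the opening, from 0 (shut) to 1 (fully open), then the shift along the tool's x, y, z in cm, then the turn about the tool's z in degrees. In form: [[gripper, tx, ty, tz, spin], ...]. A call has 1 to 12 rows; each row is the pose to reach, as a shift and turn from the pose commanded when the call began, along the tool's axes at that moment; what a row does not reach only later rows make up. A row lasts 1/10 s, in which the tool goes at most 50 mm and 8.59 degrees, less where a joint would pass 70% of its speed; a pose out of reach is approached as far as the arm can. A call with a gripper value outside its range is refused whole. The fingers move at their own pace and stop on an object; "newtons" is the grip in N (left out, the last holds). Time passes only in rows, so rows that repeat a pose let the fingers close. It gives the time, the measured TCP pose, the force, the opening and the grip force at its end, in the units of the state.
- sensors.observe(): the state, without advancing time (a new reading comes with each control period).
- cams.grab_frame(name): name is "scene" or "side" or "wrist"; returns a dict with "pixels" (480x640x3 uint8, red, green, blue), "z_map" (480x640 float32, m along the optical axis (not along the pixel's ray), 0 where there is no reading), "fx", "fy", "cx", "cy" (pixels), "k1" (the pictures are not rectified: a ray, as slopes to the right and down, at radius r is drawn at 1 + k1 r^2 times it, then the intrinsics apply), "R" (3x3) and "t" (3): a world point X has camera coordinates R X + t. Camera axes: x right, y down, z forward; pixel columns grow to the right and rows downward; lengths in m; the calibration is good to about 2 mm. A picture is of the moment at which its call begins.
- close_job(): hands the job in; it is judged then, once.
The state is a dict: "time_s": time; "joint_pos": joint angles; "qvel": joint speeds; "joint_torque": joint torques, N m; "tool_pos": TCP position; "orientation": TCP orientation; "ft_force": force on the tool from outside, world axes, zero at the start; "ft_torque": the same for the moment, N m; "width": finger opening in m; "gripper_force": force on a finger pad.
Only numpy, scipy, OpenCV 4.12 (cv2) and the standard library are available. Lean on these libraries where they do the work, as an engineer would, in place of code of your own. Each camera call takes 0.05 s, during which the arm holds its last target. There are 200 camera calls.

## Working session

There is one attempt and no reset: what is moved stays moved. The work goes in short steps, Python scripts to look and compute and a tool call to move; the robot and the scene stay as the last step left them, time stands still between calls to the robot, and variables do not carry over. Pictures are saved under pics/ and viewed, at most 10 in all, crops included, and the job is handed in when it is done.

Besides the shell and the picture viewer there is one more tool, called after "Request:" by a JSON object that holds its "op" and its "data", one argument or row to a line. move_arm: Moves the arm, as the interface text tells. Its arguments: {"type":"object","properties":{"rows":{"type":"array","items":{"type":"array","items":{"type":"number"}}},"newtons":{"type":"number"}},"required":["rows"]}

```bash
mkdir -p pics; cat > h.py <<'E'
import numpy as np,cv2
from station import sensors,cams,close_job
def save(n,f):
    d=cams.grab_frame(n);cv2.imwrite(f'pics/{f}.png',d['pixels'][:,:,::-1]);np.savez(f'pics/{f}.npz',**d);return d
def pt(d,u,v):
    K=np.array([[d['fx'],0,d['cx']],[0,d['fy'],d['cy']],[0,0,1]],float)
    p=cv2.undistortPoints(np.array([[[u,v]]],float),K,np.array([float(d['k1']),0,0,0]))[0,0]
    z=float(np.median(d['z_map'][int(v)-1:int(v)+2,int(u)-1:int(u)+2]))
    return d['R'].T@(np.array([p[0]*z,p[1]*z,z])-d['t'])
E
python3 -c "
from h import *
save('scene','s0');save('side','d0');s=sensors.observe();print(s['time_s'],s['tool_pos'],s['orientation'],s['ft_force'])"
```

```text
0.1 [0.18958869 0.59474315 0.21757321] [-1.79874952e+02 -1.42051252e-02  1.62310128e+02] [-0.28141659  0.72783084  0.86571168]
```

View pics/s0.png

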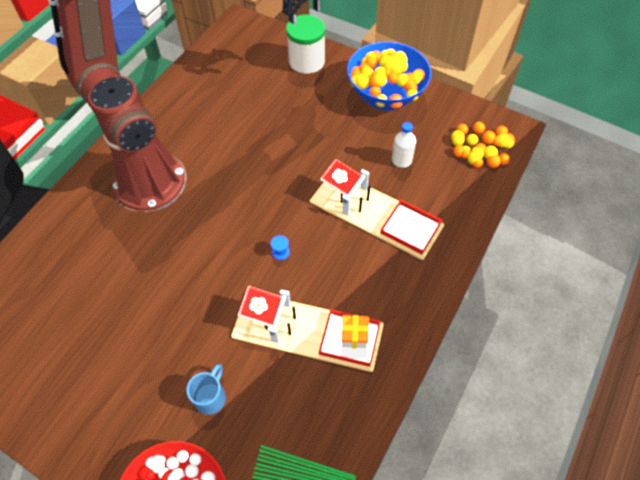

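View pics/d0.png

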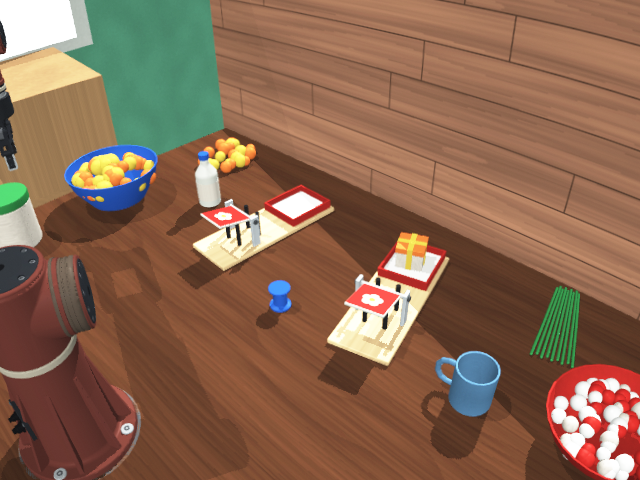

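The scene picture shows the gift box at about (355,330) in the lower station's tray, with its red paddle at (262,306). The mug is at (207,392), the spool at (280,247) and the other station at (375,205). Next I'll measure the geometry.

```bash
python3 - <<'E'
from h import *
for f,box in(('s0',(225,280,395,375)),('d0',(320,225,455,365))):
    d=np.load(f'pics/{f}.npz');im=d['pixels'][box[1]:box[3],box[0]:box[2],::-1]
    cv2.imwrite(f'pics/c_{f}.png',cv2.resize(im,None,fx=4.5 if f=='s0' else 4,fy=4.5 if f=='s0' else 4,interpolation=cv2.INTER_CUBIC))
d=np.load('pics/s0.npz')
for u,v in[(262,306),(250,293),(278,300),(247,315),(270,322),(287,297),(274,332),(355,328),(330,352),(280,245),(207,392),(236,325),(375,365),(343,178),(404,150)]:print(u,v,pt(d,u,v).round(3))
d=np.load('pics/d0.npz')
for u,v in[(375,299),(360,287),(400,293),(350,301),(386,313),(280,289)]:print(u,v,pt(d,u,v).round(3))
E
```

```text
262 306 [ 0.538 -0.206  0.093]
250 293 [ 0.496 -0.194  0.101]
278 300 [ 0.56  -0.171  0.086]
247 315 [ 0.521 -0.245  0.1  ]
270 322 [ 0.574 -0.229  0.085]
287 297 [ 0.572 -0.149  0.075]
274 332 [ 0.596 -0.246  0.087]
355 328 [ 0.755 -0.139  0.074]
330 352 [ 0.723 -0.203  0.018]
280 245 [ 0.47 -0.02  0.05]
207 392 [ 0.514 -0.432  0.003]
236 325 [ 0.482 -0.255  0.013]
375 365 [ 0.832 -0.173  0.002]
343 178 [0.524 0.224 0.092]
404 150 [0.623 0.406 0.079]
375 299 [ 0.535 -0.21   0.094]
360 287 [ 0.548 -0.162  0.088]
400 293 [ 0.589 -0.228  0.085]
350 301 [ 0.494 -0.184  0.1  ]
386 313 [ 0.516 -0.251  0.098]
280 289 [ 0.464 -0.02   0.05 ]
```

View pics/c_s0.png

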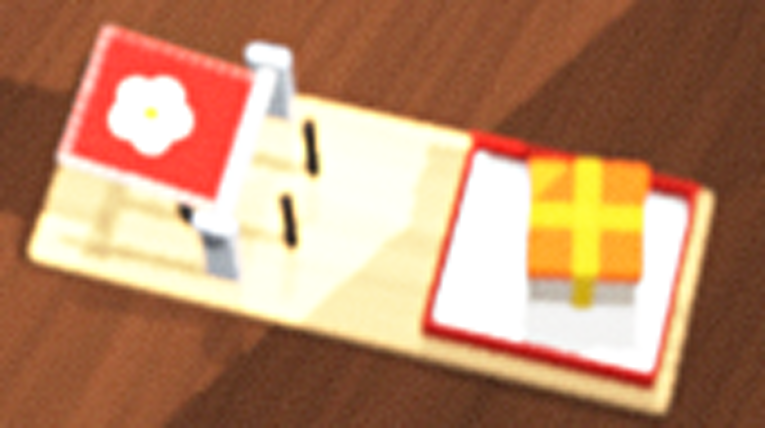

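View pics/c_d0.png

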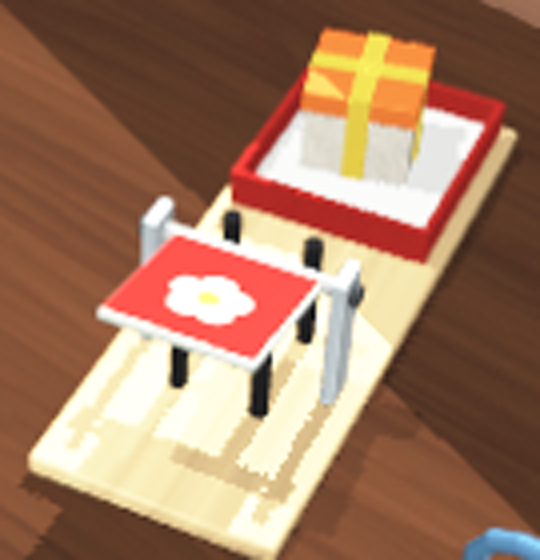

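The crops show the done paddle tilted up slightly. Its free edge runs from (249,286) to (239,315) in the scene picture, about 17 mm above the pivot. Next I'll fit the paddle.

```bash
python3 - <<'E'
from h import *
for f,b in(('s0',(230,280,292,335)),('d0',(340,275,412,320))):
    d=dict(np.load(f'pics/{f}.npz'));P=[]
    for v in range(b[1],b[3]):
        for u in range(b[0],b[2]):
            r,g,bl=d['pixels'][v,u].astype(int)
            if (r>140 and r-bl>70 and r-g>100):
                p=pt(d,u,v)
                if .07<p[2]<.13:P.append(p)
    P=np.array(P);c=P.mean(0);n=np.linalg.svd(P-c)[2][2];n*=np.sign(n[2])
    r=cv2.minAreaRect((P[:,:2]*1000).astype(np.float32))
    print(f,len(P),c.round(4),n.round(3),'tilt',np.arctan2(np.hypot(*n[:2]),n[2]).round(3),'dir(uphill is -n)',np.degrees(np.arctan2(n[1],n[0])).round(1),r)
    print(cv2.boxPoints(r).round())
d=dict(np.load('pics/s0.npz'))
# tray corners by crop pixels (rim)
for x,y in[(475,142),(430,330),(695,192),(652,378)]:print('tray',pt(d,225+x/4.5,280+y/4.5).round(3))
for x,y in[(108,28),(62,157),(268,50),(215,222),(38,255),(662,410)]:print('edge c,upr,board',pt(d,225+x/4.5,280+y/4.5).round(3))
E
```

```text
s0 700 [ 0.5354 -0.2049  0.093 ] [0.199 0.066 0.978] tilt 0.211 dir(uphill is -n) 18.4 ((532.7307739257812, -203.3387451171875), (79.30333709716797, 78.42477416992188), 16.205772399902344)
[[ 484. -177.]
 [ 506. -252.]
 [ 582. -230.]
 [ 560. -155.]]
d0 669 [ 0.5351 -0.2049  0.0935] [0.201 0.081 0.976] tilt 0.218 dir(uphill is -n) 22.0 ((534.1525268554688, -204.371826171875), (81.2695083618164, 76.39031219482422), 14.450136184692383)
[[ 485. -178.]
 [ 504. -251.]
 [ 583. -231.]
 [ 564. -157.]]
tray [ 0.674 -0.113  0.03 ]
tray [ 0.706 -0.219  0.025]
tray [ 0.795 -0.081  0.032]
tray [ 0.823 -0.186  0.03 ]
edge c,upr,board [ 0.485 -0.181  0.103]
edge c,upr,board [ 0.504 -0.254  0.098]
edge c,upr,board [ 0.563 -0.144  0.089]
edge c,upr,board [ 0.591 -0.243  0.091]
edge c,upr,board [ 0.494 -0.284  0.012]
edge c,upr,board [ 0.834 -0.191  0.004]
```

Request:
{"op": "move_arm", "data": {
  "rows": [
    [0, 0, -5, 0, -8],
    [0, 0, -10, 0, -16],
    [0, 0, -15, 0, -24],
    [0, 0, -20, 0, -30],
    [0, 0, -25, 0, -33],
    [0, 0, -30, 0, -33],
    [0, 0, -35, 0, -33],
    [0, 0, -40, 0, -33]
  ]
}}

```text
time_s: 0.9
tool_pos: [0.0718, 0.2274, 0.2146]
orientation: [-179.0, -0.8, -164.6]
ft_force: [-17.4, -38.6, 21.5]
width: 0.0
gripper_force: 0.0
```

```bash
cat > st.py <<'E'
from h import *
s=sensors.observe();p=np.array(s['tool_pos']);y=np.radians(15.5);X=np.array([np.cos(y),np.sin(y)]);Y=np.array([-X[1],X[0]])
q=p[:2]-np.array([.579,-.197])
print('t',s['time_s'],p.round(4),'ori',np.round(s['orientation'],1),'station x,y',(q@X).round(4),(q@Y).round(4),'tip z',p[2]-.011,'F',np.round(s['ft_force'],1),'qvel',np.abs(s['qvel']).max().round(2),np.round(s['joint_pos'],1))
E
python3 st.py
```

```text
t 0.9 [0.0718 0.2274 0.2146] ori [-179.    -0.8 -164.6] station x,y -0.3753 0.5446 tip z 0.20362534958598538 F [-17.4 -38.6  21.5] qvel 23.61 [ 55.8 -44.6 137.2  -0.3  88.7 -49.6]
```

Request:
{"op": "move_arm", "data": {
  "rows": [
    [0, -3, 0, 0, 0],
    [0, -7, 0, 0, 0],
    [0, -12, 0, 0, 0],
    [0, -17, 0, 0, 0],
    [0, -21, 0, 0, 0],
    [0, -23, 0, 0, 0],
    [0, -23, 0, 0, 0],
    [0, -23, 0, 0, 0]
  ]
}}

```text
time_s: 1.7
tool_pos: [0.2946, 0.2906, 0.2138]
orientation: [-179.3, -0.6, -164.7]
ft_force: [-0.4, 0.8, -0.1]
width: 0.0001
gripper_force: 0.0
```

```bash
python3 st.py
```

```text
t 1.7 [0.2946 0.2906 0.2138] ori [-179.3   -0.6 -164.7] station x,y -0.1438 0.5459 tip z 0.202764702950595 F [-0.4  0.8 -0.1] qvel 1.8 [ 35.2 -14.  119.1  -0.5  75.7 -69.9]
```

Now across to station y = 0 and x of about −0.15, staying high.

Request:
{"op": "move_arm", "data": {
  "rows": [
    [0, 0, -4, 0, 0],
    [0, 0, -8, 0, 0],
    [0, 0, -13, 0, 0],
    [0, 0, -18, 0, 0],
    [0, 0, -23, 0, 0],
    [0, 0, -28, 0, 0],
    [0, 0, -33, 0, 0],
    [0, 0, -38, 0, 0],
    [0, 0, -43, 0, 0],
    [0, 0, -48, 0, 0],
    [0, 0, -52, 0, 0],
    [0, 0, -54.5, 0, 0]
  ]
}}

```text
time_s: 2.9
tool_pos: [0.4388, -0.2359, 0.2211]
orientation: [-179.3, -0.4, -164.8]
ft_force: [-0.6, 1.0, -0.0]
width: -0.0
gripper_force: 0.0
```

Request:
{"op": "move_arm", "data": {
  "rows": [
    [0, 0.5, 0, 4, 0],
    [0, 0.5, 0, 7, 0],
    [0, 0.5, 0, 9, 0],
    [0, 0.5, 0, 10, 0],
    [0, 0.5, 0, 10, 0],
    [0, 0.5, 0, 10, 0]
  ]
}}

```text
time_s: 3.5
tool_pos: [0.4345, -0.2369, 0.122]
orientation: [-179.3, -0.4, -164.7]
ft_force: [-0.3, 0.5, 0.5]
width: -0.0
gripper_force: 0.0
```

```bash
python3 st.py; python3 -c "
from h import *
d=save('side','d1');cv2.imwrite('pics/c1.png',cv2.resize(d['pixels'][150:370,270:480,::-1],None,fx=2.7,fy=2.7,interpolation=cv2.INTER_CUBIC))"
```

```text
t 3.5 [ 0.4345 -0.2369  0.122 ] ori [-179.3   -0.4 -164.7] station x,y -0.1499 0.0002 tip z 0.11097072599586465 F [-0.3  0.5  0.5] qvel 1.31 [ -36.3    2.6  114.6   -0.8   62.5 -141.2]
```

View pics/c1.png

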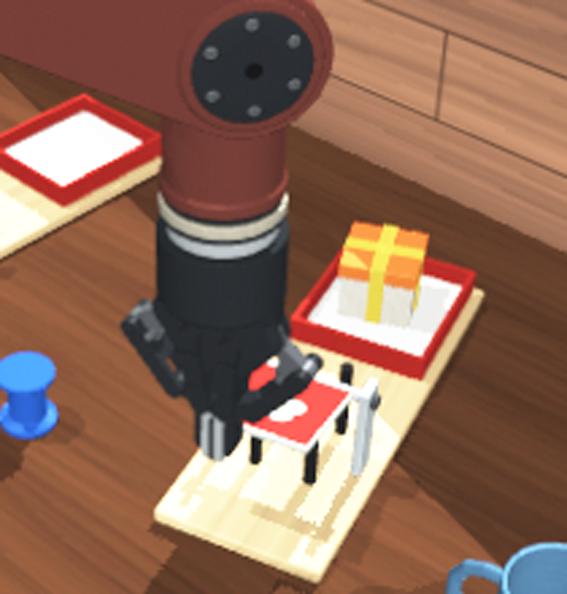

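The finger is just outside the free edge and aligned with the station, with everything clear. Next I'll lower the tip and bring it up to the edge.

Request:
{"op": "move_arm", "data": {
  "rows": [
    [0, 0, 0, 2, 0],
    [0, 0, 0, 3.5, 0],
    [0, 0, 0, 4, 0],
    [0, -1.5, 0, 4, 0],
    [0, -3, 0, 4, 0],
    [0, -4, 0, 4, 0],
    [0, -4.3, 0, 4, 0],
    [0, -4.6, 0, 4, 0],
    [0, -4.6, 0, 4, 0]
  ]
}}

```text
time_s: 4.45
tool_pos: [0.4786, -0.2253, 0.0806]
orientation: [-179.3, -0.4, -164.7]
ft_force: [0.3, -0.1, 0.0]
width: 0.0003
gripper_force: 0.0
```

```bash
python3 st.py
```

```text
t 4.45 [ 0.4786 -0.2253  0.0806] ori [-179.3   -0.4 -164.7] station x,y -0.1044 -0.0005 tip z 0.069630713714701 F [ 0.3 -0.1  0. ] qvel 0.82 [ -32.4   10.2  111.3   -0.9   58.3 -137.2]
```

Request:
{"op": "move_arm", "data": {
  "rows": [
    [0, -0.2, 0, 0, 0],
    [0, -0.4, 0, -0.1, 0],
    [0, -0.5, 0, -0.3, 0],
    [0, -0.55, 0, -0.6, 0],
    [0, -0.6, 0, -0.9, 0],
    [0, -0.65, 0, -1.2, 0]
  ]
}}

```text
time_s: 5.05
tool_pos: [0.4847, -0.2238, 0.093]
orientation: [-179.3, -0.4, -164.7]
ft_force: [0.6, -0.7, -1.1]
width: 0.0
gripper_force: 0.0
```

```bash
python3 st.py; python3 -c "
from h import *
d=save('side','d2');cv2.imwrite('pics/c2.png',cv2.resize(d['pixels'][200:360,300:460,::-1],None,fx=3.5,fy=3.5,interpolation=cv2.INTER_CUBIC))"
```

```text
t 5.05 [ 0.4847 -0.2238  0.093 ] ori [-179.3   -0.4 -164.7] station x,y -0.098 -0.0006 tip z 0.08195524718486215 F [ 0.6 -0.7 -1.1] qvel 3.36 [ -31.9    9.7  110.4   -0.9   59.7 -136.7]
```

View pics/c2.png

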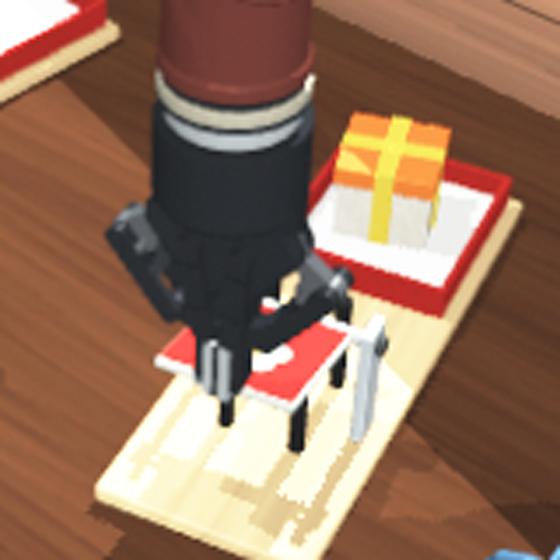

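Request:
{"op": "move_arm", "data": {
  "rows": [
    [0, -0.15, 0, -0.5, 0],
    [0, -0.3, 0, -0.9, 0],
    [0, -0.5, 0, -1.4, 0],
    [0, -0.75, 0, -1.9, 0],
    [0, -1.1, 0, -2.5, 0],
    [0, -1.5, 0, -3.1, 0],
    [0, -1.9, 0, -3.7, 0]
  ]
}}

```text
time_s: 5.8
tool_pos: [0.5035, -0.2181, 0.13]
orientation: [-179.3, -0.4, -164.7]
ft_force: [0.4, -0.6, 0.8]
width: 0.0002
gripper_force: 0.0
```

```bash
python3 st.py; python3 -c "
from h import *
d=save('side','d3');cv2.imwrite('pics/c3.png',cv2.resize(d['pixels'][180:340,300:460,::-1],None,fx=3.5,fy=3.5,interpolation=cv2.INTER_CUBIC))"
```

```text
t 5.8 [ 0.5035 -0.2181  0.13  ] ori [-179.3   -0.4 -164.7] station x,y -0.0784 -0.0001 tip z 0.11898288841187614 F [ 0.4 -0.6  0.8] qvel 7.25 [ -30.3    8.5  107.1   -0.9   64.1 -135.2]
```

View pics/c3.png

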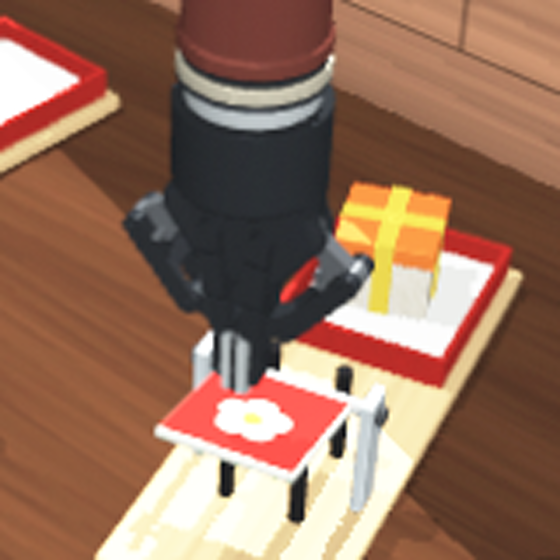

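The finger slid up past the edge and is now above the red face. I'll measure the tilt again and retry with a firmer inward press.

```bash
cat > tilt.py <<'E'
from h import *
import sys
for n in sys.argv[1:]:
    d=cams.grab_frame(n);K=np.array([[d['fx'],0,d['cx']],[0,d['fy'],d['cy']],[0,0,1]],float)
    u,v=np.meshgrid(np.arange(640.),np.arange(480.))
    p=cv2.undistortPoints(np.stack([u.ravel(),v.ravel()],1)[:,None],K,np.array([float(d['k1']),0,0,0]))[:,0]
    z=d['z_map'].ravel();P=(np.c_[p,np.ones(len(p))]*z[:,None]-d['t'])@d['R']
    c=d['pixels'].reshape(-1,3).astype(int);y=np.radians(15.5);X=np.array([np.cos(y),np.sin(y)])
    q=P[:,:2]-[.579,-.197];sx=q@X;sy=q@[-X[1],X[0]]
    for name,m in(('red',(c[:,0]>130)&(c[:,0]-c[:,1]>80)&(c[:,0]-c[:,2]>60)),('green',(c[:,1]>80)&(c[:,1]-c[:,0]>40))):
        m=m&(z>0)&(abs(sx)<.097)&(abs(sy)<.038)&(P[:,2]>.06)&(P[:,2]<.19)
        if m.sum()<30:continue
        A=np.c_[sx[m],P[m,2]];cc=A.mean(0);w=np.linalg.svd(A-cc,full_matrices=False)[2][0]
        print(n,name,m.sum(),'centre x,z',cc.round(4),'slope deg',np.degrees(np.arctan2(w[1],w[0])).round(1),'x range',A[:,0].min().round(3),A[:,0].max().round(3),'z',A[:,1].min().round(3),A[:,1].max().round(3))
E
python3 tilt.py side scene
```

```text
side red 577 centre x,z [-0.0492  0.0962] slope deg -18.5 x range -0.091 -0.002 z 0.082 0.157
scene red 700 centre x,z [-0.0448  0.0941] slope deg -15.5 x range -0.091 -0.006 z 0.079 0.177
```

Request:
{"op": "move_arm", "data": {
  "rows": [
    [0, 0, 0, -1, 0],
    [0, 1.5, 0, -1, 0],
    [0, 3.5, 0, -1, 0],
    [0, 4, 0, -1, 0],
    [0, 4, 0, 1, 0],
    [0, 4, 0, 3.5, 0],
    [0, 4, 0, 4.4, 0],
    [0, 3, 0, 4.4, 0],
    [0, 2.6, 0, 4.4, 0],
    [0, 2.4, 0, 4.4, 0],
    [0, 2.2, 0, 4.4, 0],
    [0, 2.0, 0, 4.4, 0]
  ]
}}

```text
time_s: 7.15
tool_pos: [0.4837, -0.2244, 0.0863]
orientation: [-179.3, -0.5, -164.6]
ft_force: [-4.0, -2.4, 1.8]
width: -0.0001
gripper_force: 2.1
```

```bash
python3 st.py
```

```text
t 7.15 [ 0.4837 -0.2244  0.0863] ori [-179.3   -0.5 -164.6] station x,y -0.0992 -0.0009 tip z 0.07527017688524312 F [-4.  -2.4  1.8] qvel 2.06 [ -31.9   10.2  110.6   -1.    59.  -136.8]
```

Request:
{"op": "move_arm", "data": {
  "rows": [
    [0, -0.15, 0, -0.1, 0],
    [0, -0.25, 0, -0.4, 0],
    [0, -0.35, 0, -0.7, 0],
    [0, -0.5, 0, -1.0, 0]
  ]
}}

```text
time_s: 7.55
tool_pos: [0.489, -0.2224, 0.096]
orientation: [-179.3, -0.3, -164.7]
ft_force: [0.1, 0.7, -0.4]
width: 0.0001
gripper_force: 0.0
```

```bash
python3 st.py;python3 tilt.py side scene
```

```text
t 7.55 [ 0.489  -0.2224  0.096 ] ori [-179.3   -0.3 -164.7] station x,y -0.0935 -0.0004 tip z 0.08497427421448668 F [ 0.1  0.7 -0.4] qvel 3.72 [ -31.5    9.8  109.8   -0.8   60.1 -136.4]
side red 334 centre x,z [-0.0514  0.0955] slope deg 168.0 x range -0.087 -0.001 z 0.083 0.105
scene red 724 centre x,z [-0.0459  0.0934] slope deg -12.2 x range -0.091 -0.005 z 0.079 0.118
```

```bash
python3 -c "
from h import *
d=save('side','d4');cv2.imwrite('pics/c4.png',cv2.resize(d['pixels'][250:340,320:430,::-1],None,fx=6,fy=6,interpolation=cv2.INTER_CUBIC))
for u,v in []:pass
y=np.radians(15.5)
for v in range(280,325,3):
  for u in range(355,400,3):
    p=pt(d,u,v);q=p[:2]-[.579,-.197];c=d['pixels'][v,u]
    if p[2]>.07 and q@[np.cos(y),np.sin(y)]<-.07: print(u,v,(q@[np.cos(y),np.sin(y)]*1000).round(),(q@[-np.sin(y),np.cos(y)]*1000).round(),(p[2]*1000).round(),c)
"
```

```text
355 280 -109.0 13.0 183.0 [41 44 48]
358 280 -109.0 8.0 185.0 [41 44 47]
361 280 -102.0 5.0 181.0 [36 38 42]
364 280 -108.0 -3.0 189.0 [41 43 47]
367 280 -109.0 -9.0 192.0 [42 44 48]
370 280 -108.0 -14.0 193.0 [42 45 48]
373 280 -103.0 -18.0 191.0 [40 43 47]
376 280 -101.0 -22.0 191.0 [37 40 43]
385 280 -97.0 -37.0 194.0 [208 184 145]
388 280 -98.0 -42.0 197.0 [90 94 99]
391 280 -100.0 -48.0 201.0 [58 62 64]
394 280 -102.0 -54.0 205.0 [77 82 88]
397 280 -97.0 -58.0 202.0 [71 76 83]
355 283 -108.0 13.0 175.0 [41 44 48]
358 283 -109.0 7.0 179.0 [42 45 48]
361 283 -103.0 4.0 175.0 [37 40 43]
364 283 -108.0 -4.0 182.0 [41 44 48]
367 283 -110.0 -10.0 186.0 [42 45 48]
370 283 -109.0 -15.0 188.0 [41 43 47]
373 283 -95.0 -15.0 177.0 [38 41 44]
382 283 -81.0 -26.0 171.0 [182 158 119]
385 283 -102.0 -39.0 192.0 [49 51 55]
388 283 -103.0 -45.0 195.0 [53 57 60]
391 283 -105.0 -50.0 198.0 [42 45 48]
394 283 -104.0 -56.0 200.0 [42 45 48]
397 283 -101.0 -60.0 199.0 [45 49 53]
355 286 -101.0 16.0 162.0 [42 47 50]
358 286 -105.0 9.0 168.0 [42 45 48]
361 286 -101.0 5.0 166.0 [39 41 45]
364 286 -109.0 
[... 2536 characters left out ...]
.0 -6.0 104.0 [109  47  48]
373 307 -74.0 -9.0 100.0 [255  91  83]
376 307 -72.0 -14.0 101.0 [255  92  84]
364 310 -102.0 -4.0 114.0 [186 193 195]
367 310 -89.0 -4.0 104.0 [222 227 222]
370 310 -86.0 -8.0 103.0 [253 155 145]
373 310 -83.0 -13.0 102.0 [254  86  79]
376 310 -80.0 -18.0 102.0 [254  86  78]
379 310 -77.0 -22.0 101.0 [254  86  79]
382 310 -73.0 -27.0 100.0 [254  85  79]
370 313 -88.0 -9.0 97.0 [236 232 216]
373 313 -88.0 -15.0 100.0 [237 239 234]
376 313 -87.0 -21.0 102.0 [249 237 231]
379 313 -85.0 -26.0 102.0 [254 172 162]
382 313 -82.0 -31.0 102.0 [254  87  80]
385 313 -75.0 -34.0 97.0 [254 249 246]
379 316 -88.0 -28.0 99.0 [216 226 208]
382 316 -87.0 -33.0 100.0 [241 243 238]
```

View pics/c4.png

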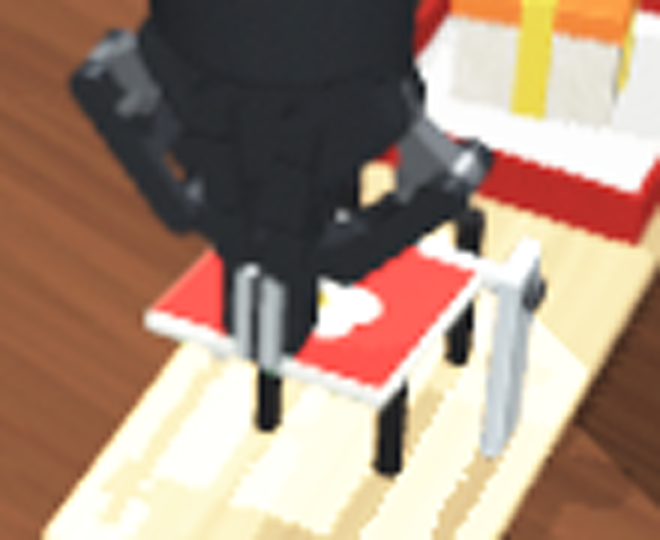

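```bash
python3 -c "
from h import *
d=dict(np.load('pics/d4.npz'))
for v in range(304,318):
  print(v,[tuple((pt(d,u,v)*1000).round().astype(int)) for u in (361,364,366)])
s=sensors.observe();print(s['tool_pos'],s['width'])
for X in ([.489,-.2224,.085],[.489,-.2224,.107]):
  c=d['R']@np.array(X)+d['t'];print(c[0]/c[2]*d['fx']+d['cx'],c[1]/c[2]*d['fy']+d['cy'])
"
```

```text
304 [(np.int64(478), np.int64(-223), np.int64(128)), (np.int64(480), np.int64(-228), np.int64(131)), (np.int64(483), np.int64(-230), np.int64(130))]
305 [(np.int64(478), np.int64(-223), np.int64(126)), (np.int64(481), np.int64(-228), np.int64(127)), (np.int64(484), np.int64(-230), np.int64(127))]
306 [(np.int64(478), np.int64(-223), np.int64(124)), (np.int64(481), np.int64(-228), np.int64(125)), (np.int64(484), np.int64(-230), np.int64(124))]
307 [(np.int64(478), np.int64(-223), np.int64(121)), (np.int64(480), np.int64(-228), np.int64(123)), (np.int64(484), np.int64(-230), np.int64(122))]
308 [(np.int64(479), np.int64(-223), np.int64(118)), (np.int64(481), np.int64(-228), np.int64(120)), (np.int64(484), np.int64(-230), np.int64(120))]
309 [(np.int64(478), np.int64(-223), np.int64(116)), (np.int64(481), np.int64(-228), np.int64(118)), (np.int64(484), np.int64(-230), np.int64(116))]
310 [(np.int64(536), np.int64(-177), np.int64(44)), (np.int64(482), np.int64(-228), np.int64(114)), (np.int64(486), np.int64(-228), np.int64(112))]
311 [(np.int64(558), np.int64(-160), np.int64(15)), (np.in
[... 399 characters left out ...]
), np.int64(-166), np.int64(16)), (np.int64(539), np.int64(-182), np.int64(34)), (np.int64(544), np.int64(-183), np.int64(31))]
315 [(np.int64(549), np.int64(-167), np.int64(15)), (np.int64(539), np.int64(-182), np.int64(31)), (np.int64(544), np.int64(-184), np.int64(29))]
316 [(np.int64(547), np.int64(-169), np.int64(14)), (np.int64(540), np.int64(-182), np.int64(28)), (np.int64(545), np.int64(-183), np.int64(24))]
317 [(np.int64(545), np.int64(-171), np.int64(14)), (np.int64(540), np.int64(-182), np.int64(25)), (np.int64(545), np.int64(-184), np.int64(23))]
[ 0.48904411 -0.22258044  0.09602493] -0.0002231005473652897
364.0693459181018 318.5440602433923
364.49624554332576 309.72835136619506
```

```bash
python3 -c "
from h import *
for f,T in(('d1',(.4345,-.2369,.122)),('d2',(.4847,-.2238,.093)),('d3',(.5035,-.2181,.13))):
  d=dict(np.load(f'pics/{f}.npz'));c=d['R']@np.array(T)+d['t'];u=int(c[0]/c[2]*d['fx']+d['cx']);v0=int(c[1]/c[2]*d['fy']+d['cy'])
  print(f,u,v0)
  for v in range(v0-14,v0+12,2):
    p=pt(d,u,v);print(v,(p*1000).round().astype(int),d['pixels'][v,u])
"
```

```text
d1 350 323
309 [ 425 -243  166] [184 192 193]
311 [ 426 -243  160] [185 192 193]
313 [ 426 -243  156] [185 192 193]
315 [ 427 -242  150] [185 192 193]
317 [ 426 -243  146] [185 192 194]
319 [ 425 -243  143] [186 193 194]
321 [ 520 -163   15] [254 251 227]
323 [ 517 -166   14] [255 255 250]
325 [ 513 -169   13] [255 255 251]
327 [ 508 -174   15] [255 255 252]
329 [ 505 -176   13] [255 255 252]
331 [ 500 -181   14] [253 248 207]
333 [ 496 -185   15] [253 248 208]
d2 363 316
302 [ 475 -229  139] [185 193 194]
304 [ 476 -230  134] [185 192 193]
306 [ 476 -230  129] [184 192 193]
308 [ 477 -229  124] [185 192 193]
310 [ 477 -229  119] [185 192 193]
312 [ 477 -229  114] [187 194 196]
314 [ 538 -181   34] [136 142 144]
316 [ 538 -181   29] [34 34 35]
318 [ 539 -180   22] [35 35 36]
320 [ 539 -181   17] [35 35 36]
322 [ 537 -183   14] [244 230 177]
324 [ 533 -186   13] [253 246 203]
326 [ 528 -190   14] [255 253 229]
d3 368 295
281 [ 494 -223  172] [184 191 192]
283 [ 495 -223  167] [184 191 192]
285 [ 494 -224  163] [183 190 192]
287 [ 494 -224  158] [184 191 193]
289 [ 495 -224  154] [187 194 195]
291 [ 495 -224  148] [193 200 203]
293 [ 538 -190   95] [255  92  85]
295 [ 537 -192   92] [255 255 255]
297 [ 531 -196   93] [255 255 255]
299 [ 525 -201   95] [255 255 254]
301 [ 520 -205   96] [255 255 255]
303 [ 514 -210   98] [254 235 230]
305 [ 507 -216  102] [254  83  77]
```

The depth readings show the real fingertip is about 16 mm above the reported TCP height, in all four images. That means it was meeting the top of the edge. I'll back off and come in lower.

Request:
{"op": "move_arm", "data": {
  "rows": [
    [0, 0, 0, -1, 0],
    [0, 2, 0, -1, 0],
    [0, 4.6, 0, -0.5, 0],
    [0, 4.6, 0, 2, 0],
    [0, 4.6, 0, 3.7, 0],
    [0, 4.6, 0, 4, 0],
    [0, 3, 0, 4, 0],
    [0, 1.6, 0, 4, 0],
    [0, 1.2, 0, 4, 0],
    [0, 0.9, 0, 4, 0],
    [0, 0.7, 0, 4, 0],
    [0, 0.6, 0, 4, 0]
  ]
}}

```text
time_s: 8.9
tool_pos: [0.482, -0.2249, 0.0556]
orientation: [-179.3, -0.5, -164.6]
ft_force: [-2.4, -1.9, 0.4]
width: -0.0002
gripper_force: 1.8
```

```bash
python3 st.py;python3 tilt.py side scene
```

```text
t 8.9 [ 0.482  -0.2249  0.0556] ori [-179.3   -0.5 -164.6] station x,y -0.101 -0.0009 tip z 0.04458705926072369 F [-2.4 -1.9  0.4] qvel 0.75 [ -32.1   12.8  111.5   -1.    55.6 -136.8]
scene red 739 centre x,z [-0.0469  0.0933] slope deg -11.7 x range -0.091 -0.006 z 0.08 0.106
```

Request:
{"op": "move_arm", "data": {
  "rows": [
    [0, -0.1, 0, -0.1, 0],
    [0, -0.2, 0, -0.4, 0],
    [0, -0.3, 0, -0.7, 0],
    [0, -0.4, 0, -1.0, 0],
    [0, -0.55, 0, -1.4, 0]
  ]
}}

```text
time_s: 9.5
tool_pos: [0.4853, -0.2238, 0.0689]
orientation: [-179.4, -0.7, -164.7]
ft_force: [-6.4, -5.5, 1.5]
width: -0.0001
gripper_force: 3.9
```

```bash
python3 st.py;python3 tilt.py side scene
```

```text
t 9.5 [ 0.4853 -0.2238  0.0689] ori [-179.4   -0.7 -164.7] station x,y -0.0975 -0.0008 tip z 0.057881641546878804 F [-6.4 -5.5  1.5] qvel 5.11 [ -31.7   12.   110.7   -1.1   57.3 -136.4]
side red 42 centre x,z [-0.0327  0.0962] slope deg 158.7 x range -0.081 -0.002 z 0.084 0.115
scene red 687 centre x,z [-0.0427  0.0995] slope deg -20.5 x range -0.084 -0.005 z 0.081 0.119
```

The paddle is lifting, now at 20°. I'll follow the arc.

Request:
{"op": "move_arm", "data": {
  "rows": [
    [0, -0.25, 0, -0.6, 0],
    [0, -0.5, 0, -1.2, 0],
    [0, -0.85, 0, -1.8, 0],
    [0, -1.25, 0, -2.4, 0],
    [0, -1.7, 0, -3.0, 0],
    [0, -2.15, 0, -3.5, 0],
    [0, -2.65, 0, -4.0, 0],
    [0, -3.2, 0, -4.4, 0]
  ]
}}

```text
time_s: 10.4
tool_pos: [0.5191, -0.2142, 0.1139]
orientation: [-179.3, -0.4, -164.7]
ft_force: [-1.8, -1.7, 1.1]
width: -0.0001
gripper_force: 1.1
```

```bash
python3 st.py;python3 tilt.py side scene
```

```text
t 10.4 [ 0.5191 -0.2142  0.1139] ori [-179.3   -0.4 -164.7] station x,y -0.0624 -0.0006 tip z 0.1028972263003667 F [-1.8 -1.7  1.1] qvel 7.17 [ -29.2   11.2  105.9   -0.9   62.6 -134. ]
side green 195 centre x,z [-0.0304  0.1204] slope deg -56.1 x range -0.075 -0.004 z 0.082 0.174
scene red 475 centre x,z [-0.0224  0.1201] slope deg -59.3 x range -0.044 -0.002 z 0.084 0.158
```

Request:
{"op": "move_arm", "data": {
  "rows": [
    [0, -0.6, 0, -0.4, 0],
    [0, -1.3, 0, -0.8, 0],
    [0, -2.0, 0, -1.1, 0],
    [0, -2.7, 0, -1.3, 0],
    [0, -3.4, 0, -1.5, 0],
    [0, -4.1, 0, -1.6, 0],
    [0, -4.8, 0, -1.6, 0],
    [0, -5.4, 0, -1.6, 0],
    [0, -6.0, 0, -1.5, 0],
    [0, -6.6, 0, -1.3, 0],
    [0, -7.2, 0, -1.1, 0],
    [0, -7.8, 0, -0.9, 0]
  ]
}}

```text
time_s: 11.7
tool_pos: [0.5945, -0.1933, 0.1214]
orientation: [-179.3, -0.4, -164.7]
ft_force: [-1.1, -0.8, -0.1]
width: 0.0001
gripper_force: 0.4
```

```bash
python3 st.py;python3 tilt.py side scene
```

```text
t 11.7 [ 0.5945 -0.1933  0.1214] ori [-179.3   -0.4 -164.7] station x,y 0.0159 -0.0006 tip z 0.11036783057398886 F [-1.1 -0.8 -0.1] qvel 7.14 [ -24.    17.9   96.7   -0.9   65.3 -129. ]
side green 1063 centre x,z [0.0149 0.1174] slope deg 63.9 x range -0.005 0.04 z 0.085 0.186
scene green 143 centre x,z [0.0233 0.1325] slope deg -119.7 x range 0.001 0.037 z 0.095 0.179
```

Request:
{"op": "move_arm", "data": {
  "rows": [
    [0, -0.8, 0, 0.4, 0],
    [0, -1.5, 0, 0.8, 0],
    [0, -2.1, 0, 1.4, 0],
    [0, -2.6, 0, 2.0, 0],
    [0, -3.0, 0, 2.7, 0],
    [0, -3.4, 0, 3.4, 0],
    [0, -3.6, 0, 4.0, 0],
    [0, -3.8, 0, 4.6, 0],
    [0, -3.8, 0, 5.1, 0],
    [0, -3.8, 0, 5.4, 0],
    [0, -3.8, 0, 5.5, 0]
  ]
}}

```text
time_s: 12.9
tool_pos: [0.6311, -0.1839, 0.0703]
orientation: [-179.4, -0.4, -164.7]
ft_force: [-7.8, 3.4, 19.1]
width: -0.0001
gripper_force: 9.6
```

```bash
python3 st.py;python3 tilt.py side scene
```

```text
t 12.9 [ 0.6311 -0.1839  0.0703] ori [-179.4   -0.4 -164.7] station x,y 0.0537 -0.0013 tip z 0.05928306580788921 F [-7.8  3.4 19.1] qvel 0.16 [ -22.    25.    93.3   -0.9   61.6 -126.9]
side green 670 centre x,z [0.038  0.0837] slope deg 179.6 x range 0.001 0.089 z 0.079 0.117
scene green 497 centre x,z [0.0454 0.0844] slope deg 0.5 x range 0.001 0.084 z 0.071 0.182
```

The paddle is level and at its stop, pressed with about 20 N. I'll lift straight up and back away.

Request:
{"op": "move_arm", "data": {
  "rows": [
    [0, 0, 0, -0.5, 0],
    [0, 0, 0, -2, 0],
    [0, 0, 0, -5, 0],
    [0, 0, 0, -9, 0],
    [0, 3, 0, -12, 0],
    [0, 7, 0, -13, 0],
    [0, 11, 0, -13, 0],
    [0, 15, 0, -13, 0],
    [0, 18, 0, -13, 0],
    [0, 18, 0, -13, 0],
    [0, 18, 0, -13, 0]
  ]
}}

```text
time_s: 14.1
tool_pos: [0.4575, -0.2301, 0.1983]
orientation: [-179.3, -0.3, -164.8]
ft_force: [-0.3, -1.1, -0.0]
width: -0.0002
gripper_force: 0.0
```

```bash
python3 st.py;python3 tilt.py side scene; python3 -c "
from h import *
save('side','d9')"
```

```text
t 14.1 [ 0.4575 -0.2301  0.1983] ori [-179.3   -0.3 -164.8] station x,y -0.1259 0.0006 tip z 0.18732429637232748 F [-0.3 -1.1 -0. ] qvel 1.71 [ -34.1   -0.5  108.8   -0.8   71.4 -139.1]
side green 734 centre x,z [0.0428 0.0836] slope deg 179.7 x range 0.002 0.09 z 0.08 0.088
scene green 705 centre x,z [0.0422 0.084 ] slope deg -0.3 x range 0.003 0.084 z 0.076 0.092
```

View pics/d9.png

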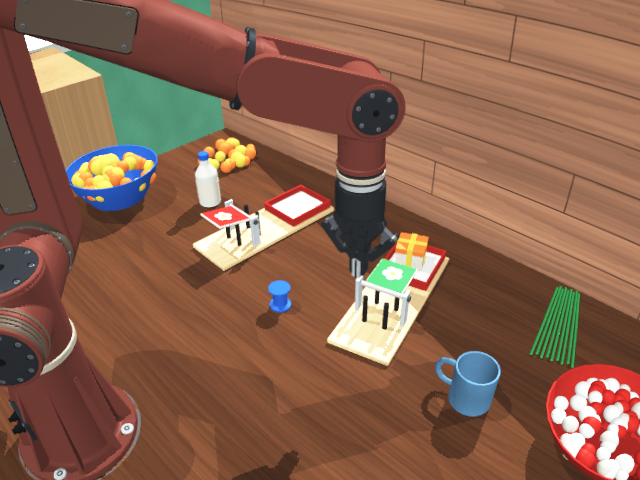

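The green paddle lies level at (391,276). The gift box, spool, bottle, mug and the other marker are where they started, and the arm is clear.

```bash
python3 -c "
from h import *
print(close_job())"
```

```text
the job is handed in; nothing more can be done
None
```

The gift-box station's paddle is flipped over and lies level with its green face up, the other marker and the loose objects look unmoved in the last picture, and the job is handed in (no verdict was returned).

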